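# Rest a waste pipe across two notched rests for its joint to cure

### The job

Set up for cementing the socket of the new waste pipe: stand the loose notched rest on the pencil cross of the board, upright and parallel to the rest that is screwed on, so that the two notches are in line. Then take the pipe that leans in the offcut box and lay it on its side across the gap, bedded in both notches, with its plain end reaching right through the screwed rest and its wide socket hanging clear beyond the loose one. Set the pipe down gently rather than dropping it, and leave the tin, the wrench and the pipe bend where they are.

Things in the scene. Friction and masses are not known exactly. Their poses are not given: they have to be found in the camera images.
- jig: Fixed plywood board flat on the worktop, 120 (x) x 160 (y) x 18 mm, one notched hardwood rest screwed on near its +y end. Origin: centre of its underside; z up; y runs from the bare end to the screwed rest. That rest is a block like the loose one, centred at y = +60 mm, standing on the board (its top 88 mm up). A bedded pipe has its centre line along y, at x = 0, z = 85 mm.
- pencil_cross (a point): Point on the board's top face (jig y = -54, z = 18 mm) where two thin pencil lines cross: one along the board's middle, one across it 26 mm from the bare end. The centre of the loose rest's underside belongs here; the clear gap between the rests is then 90 mm. Axes as the board's.
- fixed_vee (a point): Bottom of the screwed rest's notch, at mid thickness (jig y = +60, z = 62 mm). Axes as the board's.
- loose_rest: Loose hardwood block standing upright, 100 (x) x 24 (y, thickness) x 70 mm (z), about 130 g. Origin: centre of its underside; z up. In the middle of its top a 90 degree vee notch runs through the thickness (along y), 52 mm wide at the top, 26 mm deep, its bottom 44 mm above the underside; a flat 24 mm wide either side. Turned half round it is the same.
- pipe: Straight grey plastic pipe 200 mm long, about 120 g: barrel 32 mm in diameter, at one end a socket 40 mm in diameter, 38 mm long. Origin: centre of the socket's mouth; z along the pipe to the plain end. Centre of mass at z = 92 mm. At the start it stands socket down in the box, leaning 30 degrees to the box's +y side on that wall's rim, which it touches at z = 86 mm; above that it is free.
- pipe_mid (a point): Point on the pipe's centre line half way along (z = 100 mm of the pipe). Axes as the pipe's.
- socket_shoulder (a point): Point on the pipe's centre line where the wide socket ends and the barrel begins (z = 38 mm of the pipe).
- plain_end (a point): Centre of the pipe's plain end (z = 200 mm of the pipe).
- offcut_box: Fixed open plywood box with 9 mm walls, 137 (x) x 92 (y) x 85 mm high. Origin: on the worktop near its middle (outer faces x = -72 and +65, y = -49 and +43 mm); z up. A wall at x = 0 to 9 mm makes two bays: the pipe stands in the +x one (46 mm in x, 74 mm in y, floor 9 mm thick), the other holds short offcuts below the rim.
- cement_tin: Bystander: closed round tin, 66 mm in diameter, 85 mm high, standing. Origin: centre of its underside.
- wrench: Bystander: steel open-ended wrench 190 mm long lying flat, along its x axis.
- bend: Bystander: grey plastic 90 degree pipe bend, about 95 x 80 mm and 42 mm high, lying flat. Origin: on the worktop under its middle.
Mind the look-alikes: they are no part of the job. Of the things like the loose_rest, leave any that is green or yellow; of the rest the larger one is meant.

How it is judged:
On the way:
1. the loose rest stands on the pencil cross, upright, in line with the screwed rest, and let go (x of loose_rest in the frame of pencil_cross between -0.007 and 0.007 m and y of loose_rest in the frame of pencil_cross between -0.008 and 0.008 m and z of loose_rest in the frame of pencil_cross between -0.004 and 0.004 m and angle between the y axis of loose_rest and the y axis of jig, either way round below 0.12 rad and angle between loose_rest's own z axis and vertical below 0.06 rad and contact force between loose_rest and the fingers below 0.1 N and linear speed of loose_rest below 0.02 m/s), for 0.2 s.
At the end, for the whole second after the job is handed in: Loose rest upright on the board, within 7 mm (across) and 8 mm (along) of the pencil cross, under 7 degrees off. Pipe let go, still, bearing on both rests, within 4 degrees and 8 mm of the board's middle line; plain end through the screwed rest, socket at least 3 mm clear of the loose one (x of loose_rest in the frame of pencil_cross between -0.007 and 0.007 m and y of loose_rest in the frame of pencil_cross between -0.008 and 0.008 m and z of loose_rest in the frame of pencil_cross between -0.004 and 0.004 m and angle between the y axis of loose_rest and the y axis of jig, either way round below 0.12 rad and angle between loose_rest's own z axis and vertical below 0.06 rad and z of pipe_mid in the frame of jig between 0.08 and 0.089 m and x of pipe_mid in the frame of jig between -0.008 and 0.008 m and angle between the z axis of pipe and the y axis of jig, either way round below 0.07 rad and y of plain_end in the frame of jig above 0.07 m and y of socket_shoulder in the frame of jig below -0.061 m and horizontal distance between socket_shoulder and loose_rest above 0.015 m and contact force between pipe and jig above 0.04 N and contact force between pipe and loose_rest above 0.04 N and linear speed of each of pipe, loose_rest below 0.02 m/s and contact force between pipe and the fingers below 0.1 N); the robot touches nothing.
It fails at once if the pipe is dropped (moves faster than 0.4 m/s while not held: a fall of about 8 mm) (linear speed of pipe above 0.4 m/s and contact force between pipe and the fingers below 0.05 N).
It fails at once if the tin is moved more than 30 mm (distance of cement_tin from where it was at the start of the episode above 0.03 m).
It fails at once if the wrench is moved more than 30 mm (distance of wrench from where it was at the start of the episode above 0.03 m).
It fails at once if the pipe bend is moved more than 30 mm (distance of bend from where it was at the start of the episode above 0.03 m).
It also fails if it takes over 48 s, if anything falls off the work surface, if the arm or the gripper's body presses on something with over 40 N, if the wrist force passes 120 N, or if a joint passes its speed limit or range.

### The arm

A 6-joint arm with a two-finger parallel gripper is mounted at the origin on the work surface. World frame = base frame: x ahead of the robot, y to its left, z up, the work surface at z = 0. Lengths are in m, angles in rad, forces in N, time in s.
With the tool pointing down it reaches from about 0.325 to 1 m from the base axis. Payload 5.1 kg.
Tool frame: the origin (TCP) lies at the very end of the fingers, on their centre line; the grasp point (between the pads) lies 19 mm behind it; z points along the fingers, y is the line along which they close (so a half turn about z gives the same grasp; the last joint's range is limited). The gripper opens to 85 mm and grips with 20 to 120 N. Pads are 22 mm wide; open, the fingers measure 114 mm over their backs; the gripper's body (76 mm by 85 mm) begins 54 mm behind the grasp point. The pads swing forward as they close: fully open they stand 13 mm farther back than shut.
Start: joints at [1.224, 0.124, 1.65, -0, 1.367, -0.083], TCP at [0.17, 0.627, 0.231] pointing down, gripper open.
Joint ranges: [-2.61, 2.61], [-1.02, 2.33], [0.03, 2.71], [-1.35, 4.49], [0.32, 2.68], [-2.91, 2.91]. Speed limits (rad/s): [2.57, 2.57, 3.14, 3.14, 3.14, 3.14].

### API

Orientations are given as a rotation vector (axis times angle).
In Python, from workcell import env gives the robot as it stands.
- The arm moves only by the tool apply_moves, never from a script. Its argument "rows" is text: rows parted by semicolons, each of 7 numbers parted by spaces: the turn, a rotation vector about the tool's x, y, z in rad, then the shift along the tool's x, y, z in mm, then the closure, from 0 (fully open) to 1 (shut). In form: rx ry rz dx dy dz grip; .... A call has 1 to 5 rows; each row is the pose to reach, as a shift and turn from the pose commanded when the call began, along the tool's axes at that moment; what a row does not reach only later rows make up. A row lasts 1/10 s, in which the tool goes at most 50 mm and 8.59 degrees, less where a joint would pass 70% of its speed; a pose out of reach is approached as far as the arm can. A call with a gripper value outside its range is refused whole. The fingers move at their own pace and stop on an object; the grip force is fixed at half the most. Time passes only in rows, so rows that repeat a pose let the fingers close. It gives the time, the measured TCP pose, the force, the opening and the grip force at its end, in the units of the state.
- env.get_state(): the state, without advancing time (a new reading comes with each control period).
- env.snapshot(name): name is "scene" or "side" or "wrist"; returns (picture, depth): 400x640x3 uint8, blue, green, red; 400x640 float32, m along the optical axis (not along the pixel's ray), 0 where there is no reading.
- env.camera_info(name): a dict with "mtx" (3x3 intrinsics, pixels), "dist" ([k1, k2, p1, p2, k3] as OpenCV has them; the pictures are not rectified), "view" (4x4, takes a point from world to camera coordinates); the wrist camera has in their place "mount" (4x4, takes a point from camera to tool coordinates, whose origin is the TCP and whose axes are the flange's). Camera axes: x right, y down, z forward; pixel columns grow to the right and rows downward; lengths in m; the calibration is good to about 2 mm. A picture is of the moment at which its call begins: read the wrist's pose just before it. camera_info takes no time and is no camera call.
- env.hand_in(): hands the job in; it is judged then, once.
The state is a dict: "time": time; "joint_pos": joint angles; "dq": joint speeds; "joint_efforts": joint torques, N m; "tool_pos": TCP position; "tcp_rot": TCP orientation; "force": force on the tool from outside, world axes, zero at the start; "wrist_torque": the same for the moment, N m; "finger_gap": opening from 0.0 (shut) to 1.0 (fully open); "grip_force": force on a finger pad.
Only numpy, scipy, OpenCV 4.12 (cv2) and the standard library are available. Lean on these libraries where they do the work, as an engineer would, in place of code of your own. Each camera call takes 0.05 s, during which the arm holds its last target. There are 200 camera calls.

## Working session

There is one attempt and no reset: what is moved stays moved. The work goes in short steps, Python scripts to look and compute and a tool call to move; the robot and the scene stay as the last step left them, time stands still between calls to the robot, and variables do not carry over. Pictures are saved under pics/ and viewed, at most 10 in all, crops included, and the job is handed in when it is done.

Besides the shell and the picture viewer there is one more tool, called as name(argument=value, ...) on one line, values as JSON. apply_moves: Moves the arm, as the interface text tells. Its arguments: {"type":"object","properties":{"rows":{"type":"string"}},"required":["rows"]}

```bash
ls; mkdir -p pics
python3 - <<'E'
from workcell import env
import cv2,numpy as np
s=env.get_state();print(s)
for n in("scene","side"):
    im,d=env.snapshot(n);cv2.imwrite(f"pics/{n}0.png",im);np.savez(f"{n}0.npz",im=im,d=d)
    c=env.camera_info(n);print(n,c)
print(env.camera_info("wrist"))
E
```

```text
pics
{'time': 0.0, 'joint_pos': array([ 1.22440457e+00,  1.24508968e-01,  1.65166754e+00,  5.76663610e-06,
        1.36751124e+00, -8.26308220e-02]), 'dq': array([ 3.34265455e-05,  6.36732436e-04, -4.46453730e-05, -8.87822218e-04,
        1.25620650e-03,  1.26743943e-03]), 'joint_efforts': array([-2.65335693e-03, -4.23577416e+01, -3.65454841e+01, -2.21076994e-04,
        6.52001181e-03, -3.03750539e-06]), 'tool_pos': array([0.16930135, 0.62693148, 0.23005434]), 'tcp_rot': array([-0.41305699, -3.11386277,  0.00321319]), 'force': array([ 0.86945487, -0.17484931, -0.12144353]), 'wrist_torque': array([ 0.0044959 ,  0.00990181, -0.01125301]), 'grip_force': 0.0, 'finger_gap': 1.0001578627791567}
scene {'mtx': array([[384.11260145,   0.        , 318.192712  ],
       [  0.        , 384.11260145, 202.87293157],
       [  0.        ,   0.        ,   1.        ]]), 'dist': array([-0.00323653,  0.        ,  0.        ,  0.        ,  0.        ]), 'view': array([[-0.62353058,  0.78173977,  0.00961986,  0.38831752],
       [ 0.49973177,  0.40799806, -0.76407182, -0.17071953],
       [-0.60123021,
[... 503 characters left out ...]
,  0.46821655, -0.70853736,  1.10780007],
       [ 0.        ,  0.        ,  0.        ,  1.        ]])}
{'mtx': array([[324.24681452,   0.        , 322.26979009],
       [  0.        , 324.24681452, 200.41651927],
       [  0.        ,   0.        ,   1.        ]]), 'dist': array([-0.06357752,  0.        ,  0.        ,  0.        ,  0.        ]), 'mount': array([[-4.68480781e-04, -9.48567270e-01, -3.16575291e-01,
         8.23717945e-02],
       [ 9.99999832e-01, -3.36043841e-04, -4.72938090e-04,
         4.01433517e-04],
       [ 3.42230416e-04, -3.16575459e-01,  9.48567268e-01,
        -1.42181811e-01],
       [ 0.00000000e+00,  0.00000000e+00,  0.00000000e+00,
         1.00000000e+00]])}
```

View pics/scene0.png

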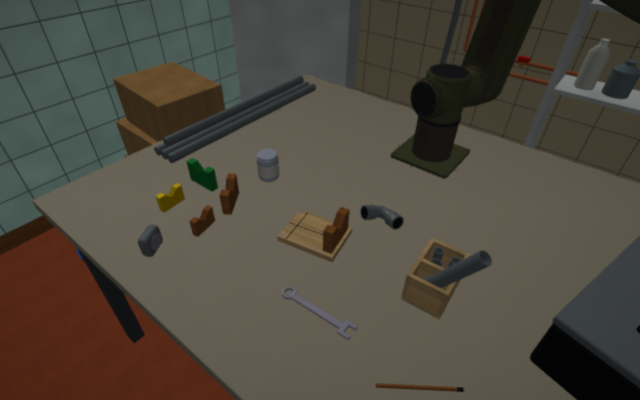

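View pics/side0.png

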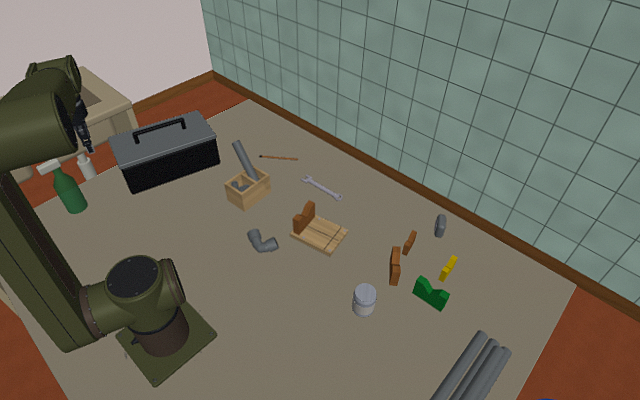

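The scene view shows these candidates for the loose rest: green (202,174), yellow (170,197), small brown (203,220) and large brown (229,193). The brown block on the board at (337,230) is the screwed rest. I choose the large brown one at (229,193), which is at (395,265) in the side view.

```bash
cat > h.py <<'E'
import cv2,numpy as np
from workcell import env
from scipy.spatial.transform import Rotation as R
def cloud(n,d,T=None):
    c=env.camera_info(n);v,u=np.mgrid[:400,:640]
    p=cv2.undistortPoints(np.stack([u,v],-1).reshape(-1,1,2).astype(float),c["mtx"],c["dist"]).reshape(400,640,2)
    P=np.dstack([p*d[...,None],d])
    M=np.linalg.inv(c["view"]) if T is None else T@c["mount"]
    return P@M[:3,:3].T+M[:3,3]
def tool(s):
    T=np.eye(4);T[:3,:3]=R.from_rotvec(s["tcp_rot"]).as_matrix();T[:3,3]=s["tool_pos"];return T
def wrist(f):
    s=env.get_state();T=tool(s);im,d=env.snapshot("wrist");cv2.imwrite(f,im);return im,d,cloud("wrist",d,T),T
def delta(T,p,Rm):
    "rotvec and mm shift in current tool axes to reach world pose"
    return R.from_matrix(T[:3,:3].T@Rm).as_rotvec().round(4),(T[:3,:3].T@(np.array(p)-T[:3,3])*1000).round(1)
E
python3 - <<'E'
from h import *
for n in("scene","side"):
    z=np.load(n+"0.npz");im,d=z["im"],z["d"];W=cloud(n,d)
    hsv=cv2.cvtColor(im,cv2.COLOR_BGR2HSV).astype(int)
    ok=(d>0)&(W[...,2]>.006)&(W[...,2]<.25)&(W[...,0]>.1)&(np.abs(W[...,:2]).max(-1)<1.1)
    k,l,st,ce=cv2.connectedComponentsWithStats(ok.astype(np.uint8))
    for i in range(1,k):
        if st[i,4]<60: continue
        m=l==i;q=W[m];(c,wh,a)=cv2.minAreaRect(q[:,:2].astype(np.float32)*1000)
        print(n,ce[i].round(),st[i,4],"rect",np.round(c),np.round(wh),round(a,1),"z",np.percentile(q[:,2],[2,98]).round(3),"hsv",np.median(hsv[m],0))
E
```

```text
scene [214. 127.] 2897 rect [ 351. -670.] [106. 504.] 86.9 z [0.009 0.061] hsv [100.  27.  47.]
scene [268. 164.] 622 rect [ 450. -339.] [67. 63.] 75.2 z [0.009 0.087] hsv [108.5  26.5  76. ]
scene [202. 173.] 549 rect [ 604. -469.] [ 29. 106.] 2.5 z [0.009 0.071] hsv [ 67. 218.  41.]
scene [229. 193.] 515 rect [ 612. -333.] [104.  25.] 35.0 z [0.008 0.071] hsv [ 13. 184.  53.]
scene [170. 197.] 431 rect [ 724. -460.] [77. 22.] 4.0 z [0.007 0.053] hsv [ 25. 251.  71.]
scene [202. 220.] 408 rect [ 728. -313.] [75. 21.] 12.7 z [0.007 0.051] hsv [ 13. 184.  48.]
scene [382. 215.] 611 rect [403.  47.] [ 60. 121.] 13.6 z [0.01  0.045] hsv [100.  27.  47.]
scene [318. 232.] 2377 rect [565. -57.] [123. 161.] 11.1 z [0.008 0.088] hsv [ 18. 115. 108.]
scene [150. 240.] 548 rect [ 860. -347.] [64. 30.] 26.6 z [0.009 0.06 ] hsv [102.  25.  48.]
scene [598. 335.] 11166 rect [431. 534.] [381. 141.] 8.4 z [0.017 0.151] hsv [100.  28.  62.]
scene [440. 274.] 3658 rect [525. 285.] [141. 141.] 2.6 z [0.011 0.19 ] hsv [ 18. 113.  69.]
scene [321. 312.] 431 rect [742.  91.] [ 36. 188.] 2.0 z [0.006 0.0
[... 435 characters left out ...]
.] [75. 38.] 18.3 z [0.01  0.064] hsv [100.  18.  84.]
side [261. 241.] 410 rect [413.  55.] [106. 100.] 43.4 z [0.014 0.048] hsv [99. 17. 93.]
side [409. 242.] 175 rect [ 747. -303.] [120.  27.] 12.8 z [0.007 0.054] hsv [ 14. 176. 106.]
side [395. 265.] 363 rect [ 611. -334.] [106.  25.] 35.1 z [0.01  0.074] hsv [ 14. 174. 109.]
side [447. 268.] 210 rect [ 722. -460.] [80. 20.] 3.1 z [0.008 0.055] hsv [ 25. 255. 148.]
side [430. 293.] 647 rect [ 602. -471.] [100.  31.] 89.2 z [0.008 0.072] hsv [ 68. 219.  68.]
side [364. 299.] 674 rect [ 443. -344.] [64. 62.] 78.9 z [0.011 0.089] hsv [110.  21. 141.]
side [474. 370.] 2972 rect [ 475. -684.] [104. 255.] 89.8 z [0.02  0.063] hsv [99. 17. 91.]
```

Run:
```python
from h import *
from scipy.optimize import least_squares
for n,c0 in(("scene",(440,274)),("side",(246,182))):
    z=np.load(n+"0.npz");im,d=z["im"],z["d"];W=cloud(n,d)
    hsv=cv2.cvtColor(im,cv2.COLOR_BGR2HSV).astype(int)
    near=(np.hypot(W[...,0]-.525,W[...,1]-.30)<.13)&(d>0)
    q=W[near&(hsv[...,1]<60)&(W[...,2]>.095)&(W[...,2]<.25)]
    def f(p):  # line through (p0,p1) at z=.13, slope p2,p3, radius 16 mm
        u=np.array([p[2],p[3],1]);u/=np.linalg.norm(u)
        return np.linalg.norm(np.cross(q-[p[0],p[1],.13],u),axis=1)-.016
    m=q.mean(0)
    r=least_squares(f,[m[0],m[1],0,0.5],loss="soft_l1",f_scale=.002);p=r.x
    u=np.array([p[2],p[3],1]);u/=np.linalg.norm(u)
    t=(q-[p[0],p[1],.13])@u;tip=np.array([p[0],p[1],.13])+u*np.percentile(t,99)
    print(n,len(q),"at z.13",p[:2].round(4),"u",u.round(3),"lean",np.degrees(np.arccos(u[2])).round(1),"az",np.degrees(np.arctan2(u[1],u[0])).round(1),"tip",tip.round(3),"rms",np.sqrt((f(p)**2).mean()).round(4))
    b=W[near&(hsv[...,1]>70)&(W[...,2]>.08)&(W[...,2]<.092)]
    print("box rim",len(b),cv2.minAreaRect(b[:,:2].astype(np.float32)*1000))
    j=(np.hypot(W[...,0]-.565,W[...,1]+.057)<.12)&(W[...,2]>.012)&(W[...,2]<.023)
    print("board",cv2.minAreaRect(W[j][:,:2].astype(np.float32)*1000))
    j=(np.hypot(W[...,0]-.565,W[...,1]+.057)<.12)&(W[...,2]>.03)&(W[...,2]<.1)
    print("fixed",cv2.minAreaRect(W[j][:,:2].astype(np.float32)*1000))
s=np.load("scene0.npz")["im"];cv2.imwrite("pics/crop.png",cv2.resize(s[150:260,140:260],None,fx=5,fy=5))
# approach pose above the loose rest, tool down with y at -55 deg
T=tool(env.get_state());a=np.radians(-55)
y=np.array([np.cos(a),np.sin(a),0]);zt=np.array([0,0,-1.]);x=np.cross(y,zt)
Rm=np.column_stack([x,y,zt]);print(delta(T,[.6115,-.3335,.20],Rm), T[:3,:3].round(3))
```

```text
scene 905 at z.13 [0.5589 0.3078] u [-0.019  0.497  0.868] lean 29.8 az 92.2 tip [0.558 0.343 0.192] rms 0.0011
box rim 721 ((525.5223999023438, 260.7104797363281), (140.1286163330078, 92.49871063232422), 3.581507444381714)
board ((565.16064453125, -56.700439453125), (122.99773406982422, 160.6841278076172), 11.124999046325684)
fixed ((553.3959350585938, 1.7435588836669922), (104.87580108642578, 26.082504272460938), 10.990006446838379)
side 300 at z.13 [0.5587 0.3064] u [-0.03   0.504  0.863] lean 30.3 az 93.4 tip [0.557 0.342 0.191] rms 0.0026
box rim 292 ((524.1082153320312, 260.4541931152344), (139.2323455810547, 100.14502716064453), 4.803924083709717)
board ((562.4683227539062, -58.18766784667969), (124.07414245605469, 160.0871124267578), 10.449141502380371)
fixed ((550.8563842773438, 1.0360908508300781), (104.61554718017578, 27.935768127441406), 11.319404602050781)
(array([-1.2000e-03,  2.1000e-03,  2.2669e+00]), array([-677.4, -811.9,   31.6])) [[-0.965  0.261 -0.001]
 [ 0.261  0.965 -0.002]
 [ 0.    -0.002 -1.   ]]
```

View pics/crop.png

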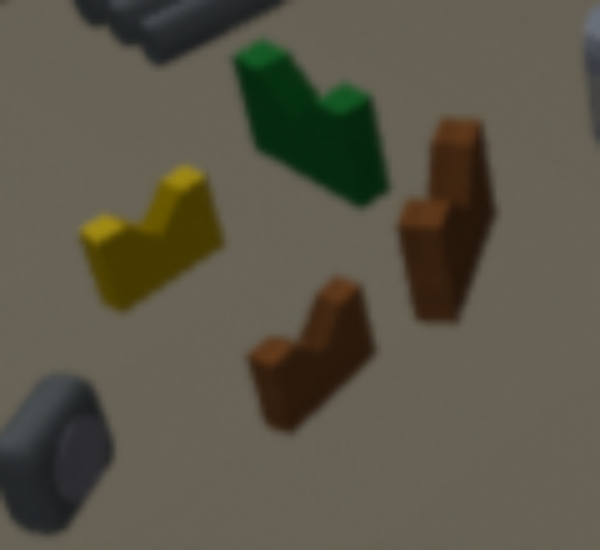

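The crop confirms the large brown block, at crop (445,220). Its footprint is 104x25 and its height 71 mm, against 100x24x70 given. The pipe's lean (30°) and tip height (0.191) also match. Next I plan the transit.

```bash
cat >> h.py <<'E'
def down(deg):
    a=np.radians(deg);y=np.array([np.cos(a),np.sin(a),0]);z=np.array([0,0,-1.]);return np.column_stack([np.cross(y,z),y,z])
def plan(T,p,Rm,calls,rows=5):
    rv=R.from_matrix(T[:3,:3].T@Rm).as_rotvec();A=T.copy();P0=T[:3,3].copy();N=calls
    for k in range(calls):
        out=[]
        for i in range(1,rows+1):
            f=(k+i/rows)/N;Q=T[:3,:3]@R.from_rotvec(rv*f).as_matrix();q=P0+(np.array(p)-P0)*f
            a,b=delta(A,q,Q);out.append(" ".join(f"{v:.3f}" for v in a)+" "+" ".join(f"{v:.0f}" for v in b)+" G")
        print("; ".join(out));A=np.eye(4);A[:3,:3]=Q;A[:3,3]=q
E
python3 - <<'E'
from h import *
plan(tool(env.get_state()),[.6115,-.3335,.20],down(-55),5)
E
```

```text
-0.000 0.000 0.091 -27 -32 1 G; -0.000 0.000 0.181 -54 -65 2 G; -0.000 0.000 0.272 -81 -97 4 G; -0.000 0.000 0.363 -108 -130 5 G; -0.000 0.000 0.453 -136 -162 6 G
-0.000 0.000 0.091 -39 -17 1 G; -0.000 0.000 0.181 -77 -35 2 G; -0.000 0.000 0.272 -116 -52 4 G; -0.000 0.000 0.363 -154 -69 5 G; -0.000 0.000 0.453 -193 -87 6 G
-0.000 0.000 0.091 -42 1 1 G; -0.000 0.000 0.181 -84 3 2 G; -0.000 0.000 0.272 -127 4 4 G; -0.000 0.000 0.363 -169 5 5 G; -0.000 0.000 0.453 -211 7 6 G
-0.000 0.000 0.091 -37 20 1 G; -0.000 0.000 0.181 -75 39 2 G; -0.000 0.000 0.272 -112 59 4 G; -0.000 0.000 0.363 -150 79 5 G; -0.000 0.000 0.453 -187 98 6 G
-0.000 0.000 0.091 -25 34 1 G; -0.000 0.000 0.181 -50 68 2 G; -0.000 0.000 0.272 -75 102 4 G; -0.000 0.000 0.363 -100 136 5 G; -0.000 0.000 0.453 -125 170 6 G
```

apply_moves(rows="0 0 0.09 -27 -32 1 0; 0 0 0.18 -54 -65 2 0; 0 0 0.27 -81 -97 4 0; 0 0 0.36 -108 -130 5 0; 0 0 0.453 -136 -162 6 0")

```text
time: 0.6
tool_pos: [0.2587, 0.4338, 0.2246]
tcp_rot: [-1.107, -2.94, 0.001]
force: [1.0, -0.3, 0.2]
finger_gap: 0.999
grip_force: 0.0
```

apply_moves(rows="0 0 0.09 -39 -17 1 0; 0 0 0.18 -77 -35 2 0; 0 0 0.27 -116 -52 4 0; 0 0 0.36 -154 -69 5 0; 0 0 0.453 -193 -87 6 0")

```text
time: 1.1
tool_pos: [0.347, 0.2416, 0.2189]
tcp_rot: [-1.739, -2.617, 0.0]
force: [1.0, -0.7, 0.2]
finger_gap: 0.998
grip_force: 0.0
```

apply_moves(rows="0 0 0.09 -42 1 1 0; 0 0 0.18 -84 3 2 0; 0 0 0.27 -127 4 4 0; 0 0 0.36 -169 5 5 0; 0 0 0.453 -211 7 6 0")

```text
time: 1.6
tool_pos: [0.4358, 0.05, 0.2129]
tcp_rot: [-2.283, -2.158, 0.0]
force: [0.4, -0.3, -0.5]
finger_gap: 1.0
grip_force: 0.0
```

apply_moves(rows="0 0 0.09 -37 20 1 0; 0 0 0.18 -75 39 2 0; 0 0 0.27 -112 59 4 0; 0 0 0.36 -150 79 5 0; 0 0 0.453 -187 98 6 0")

```text
time: 2.1
tool_pos: [0.524, -0.1419, 0.2067]
tcp_rot: [-2.709, -1.59, 0.001]
force: [-0.1, 0.4, 0.9]
finger_gap: 0.996
grip_force: 0.0
```

apply_moves(rows="0 0 0.09 -25 34 1 0; 0 0 0.18 -50 68 2 0; 0 0 0.27 -75 102 4 0; 0 0 0.36 -100 136 5 0; 0 0 0.453 -125 170 6 0")

```text
time: 2.6
tool_pos: [0.6124, -0.3332, 0.2004]
tcp_rot: [-2.996, -0.941, 0.001]
force: [0.5, 0.3, -0.6]
finger_gap: 0.999
grip_force: 0.0
```

Run:
```python
from h import *
im,d,W,T=wrist("pics/w1.png")
hsv=cv2.cvtColor(im,cv2.COLOR_BGR2HSV).astype(int)
m=(d>0)&(hsv[...,0]<17)&(hsv[...,1]>120)&(np.hypot(W[...,0]-.6115,W[...,1]+.3335)<.075)
for lo,hi in((.008,.09),(.064,.08)):
    q=W[m&(W[...,2]>lo)&(W[...,2]<hi)];r=cv2.minAreaRect(q[:,:2].astype(np.float32)*1000);print(len(q),r,np.percentile(q[:,2],[2,50,98]).round(4))
```

```text
2998 ((611.7548828125, -333.6337890625), (100.01126098632812, 23.35753631591797), 34.999855041503906) [0.0311 0.0679 0.0709]
1739 ((611.6964111328125, -333.63409423828125), (99.90654754638672, 23.26910400390625), 35.02721405029297) [0.0647 0.0695 0.071 ]
```

apply_moves(rows="0 0 0 0 0 45 0; 0 0 0 0 0 90 0; 0 0 0 0 0 135 0; 0 0 0 0 0 170 0; 0 0 0 0 0 186 0")

```text
time: 3.15
tool_pos: [0.6091, -0.3297, 0.0098]
tcp_rot: [-2.989, -0.946, 0.008]
force: [-1.0, 0.1, -0.7]
finger_gap: 0.999
grip_force: 0.0
```

apply_moves(rows="0 0 0 0 0 0 0.5; 0 0 0 0 0 0 1; 0 0 0 0 0 0 1; 0 0 0 0 0 0 1; 0 0 0 0 0 0 1")

```text
time: 3.65
tool_pos: [0.6138, -0.3328, 0.0183]
tcp_rot: [2.992, 0.947, 0.005]
force: [0.5, 0.7, 4.8]
finger_gap: 0.27
grip_force: 59.8
```

apply_moves(rows="0 0 0 0 0 -10 1; 0 0 0 0 0 -40 1; 0 0 0 0 0 -80 1; 0 0 0 0 0 -120 1; 0 0 0 0 0 -120 1")

```text
time: 4.15
tool_pos: [0.6158, -0.334, 0.1445]
tcp_rot: [2.985, 0.945, 0.014]
force: [0.9, -0.2, -0.2]
finger_gap: 0.27
grip_force: 59.1
```

Run:
```python
from h import *
j=np.array([563.8,-57.4]);a=np.radians(11);c=j-54*np.array([-np.sin(a),np.cos(a)]);print(c)
im,d,W,T=wrist("pics/w2.png");print(T[:3,3])
plan(T,[c[0]/1e3,c[1]/1e3,.15],down(-79),1)
q=W[(W[...,2]>.08)&(d>0)]
hsv=cv2.cvtColor(im,cv2.COLOR_BGR2HSV).astype(int)
m=(d>0)&(hsv[...,0]<17)&(hsv[...,1]>120)&(W[...,2]>.06)
q=(W[m]-T[:3,3])@T[:3,:3]*1000
print(len(q),np.percentile(q,[2,50,98],axis=0).round(1),cv2.minAreaRect(q[:,:2].astype(np.float32)))
```

```text
[ 574.10368575 -110.40786791]
[ 0.6157945  -0.33402787  0.14451313]
0.002 -0.002 0.084 19 -41 -2 G; 0.005 -0.003 0.168 38 -83 -3 G; 0.007 -0.005 0.253 57 -124 -5 G; 0.009 -0.006 0.337 76 -166 -6 G; 0.011 -0.008 0.421 95 -207 -8 G
13415 [[-19.5 -12.3 -52.3]
 [ 31.7  -1.  -43.1]
 [ 47.9  10.4   6.3]] ((13.224224090576172, -1.4030561447143555), (26.49091148376465, 70.15106964111328), 89.45172882080078)
```

View pics/w2.png

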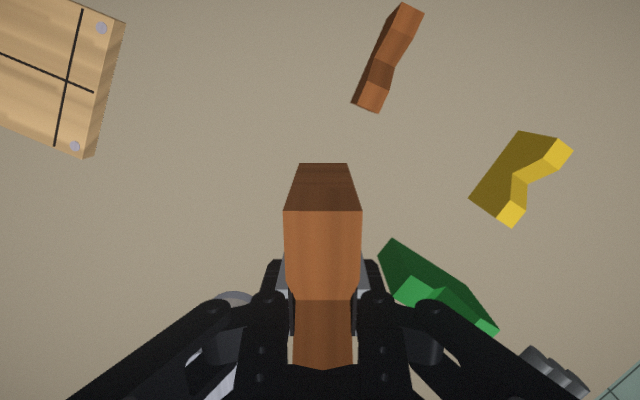

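The rest is held square between the fingers at (325,240), and the pencil cross shows at (67,80). I measure the cross and the line directions here while moving on.

apply_moves(rows="0 0 0.08 19 -41 0 1; 0 0 0.17 39 -82 0 1; 0 0 0.25 58 -122 0 1; 0 0 0.34 78 -163 0 1; 0 0 0.419 97 -204 0 1")

```text
time: 4.7
tool_pos: [0.5722, -0.107, 0.1332]
tcp_rot: [-3.126, -0.298, 0.005]
force: [0.2, 0.1, -1.2]
finger_gap: 0.276
grip_force: 59.4
```

apply_moves(rows="0 0 0 0 0 0 1; 0 0 0 0 0 0 1; 0 0 0 0 0 0 1")

```text
time: 5.0
tool_pos: [0.5738, -0.1097, 0.1345]
tcp_rot: [-3.127, -0.304, 0.002]
force: [-0.2, 0.3, -1.4]
finger_gap: 0.274
grip_force: 59.8
```

Run:
```python
from h import *
im,d,W,T=wrist("pics/w3.png");print(T[:3,3],T[:3,:3].round(3))
im2=cv2.imread("pics/w2.png")
g=im2.min(2);P=np.array([[.6157945,-.33402787,.14451313]])[0]
T2=np.eye(4);T2[:3,:3]=R.from_rotvec([2.985,.945,.014]).as_matrix();T2[:3,3]=P
c=env.camera_info("wrist");M=T2@c["mount"]
def ray(px,z):
    p=cv2.undistortPoints(np.array([[px]],float),c["mtx"],c["dist"])[0,0];v=M[:3,:3]@[p[0],p[1],1];o=M[:3,3];return o+v*(z-o[2])/v[2]
for px in((67,80),(82,10),(55,145),(0,54),(93,92)):print(px,ray(px,.018).round(4))
hsv=cv2.cvtColor(im,cv2.COLOR_BGR2HSV).astype(int)
m=(d>0)&(hsv[...,0]<17)&(hsv[...,1]>120)&(W[...,2]>.1)&(np.hypot(W[...,0]-T[0,3],W[...,1]-T[1,3])<.07)
q=W[m];print("rest",len(q),cv2.minAreaRect(q[:,:2].astype(np.float32)*1000),((q-T[:3,3])@T[:3,:3]).min(0),((q-T[:3,3])@T[:3,:3]).max(0))
```

```text
[ 0.57380234 -0.10967082  0.13447719] [[ 0.981  0.192 -0.001]
 [ 0.192 -0.981  0.   ]
 [-0.001 -0.    -1.   ]]
(67, 80) [ 0.5753 -0.1109  0.018 ]
(82, 10) [ 0.6299 -0.0997  0.018 ]
(55, 145) [ 0.5192 -0.1223  0.018 ]
(0, 54) [ 0.562  -0.0512  0.018 ]
(93, 92) [ 0.5789 -0.1337  0.018 ]
rest 13462 ((586.1629638671875, -106.08892822265625), (70.58643341064453, 26.442384719848633), 10.565359115600586) [-0.02252555 -0.01438655 -0.07364018] [0.04806576 0.01205728 0.01900068]
```

View pics/w3.png

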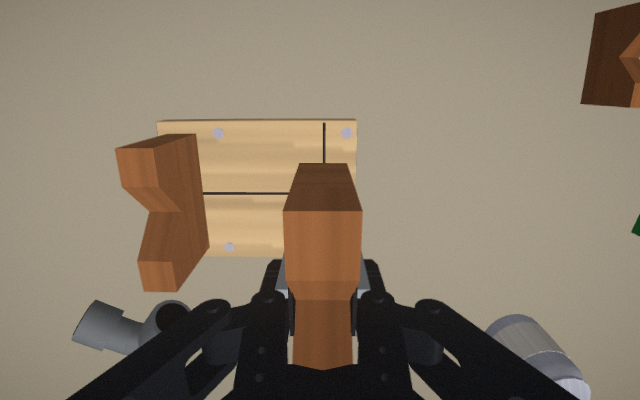

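The rest hangs square over the cross, with the lines at (324,140) and (245,193). I correct by +2.7/+1 mm and lower it.

apply_moves(rows="0 0 0 2.7 1 30 1; 0 0 0 2.7 1 60 1; 0 0 0 2.7 1 80 1; 0 0 0 2.7 1 90 1; 0 0 0 2.7 1 93 1")

```text
time: 5.55
tool_pos: [0.5762, -0.1103, 0.0408]
tcp_rot: [-3.126, -0.302, 0.004]
force: [0.4, -0.1, -2.3]
finger_gap: 0.271
grip_force: 59.7
```

apply_moves(rows="0 0 0 0 0 2 1; 0 0 0 0 0 4 1; 0 0 0 0 0 5 1; 0 0 0 0 0 5 1")

```text
time: 5.95
tool_pos: [0.5775, -0.1097, 0.0381]
tcp_rot: [3.126, 0.304, 0.002]
force: [-0.7, 0.2, -0.9]
finger_gap: 0.27
grip_force: 59.7
```

apply_moves(rows="0 0 0 0 0 1 1; 0 0 0 0 0 2 1; 0 0 0 0 0 2 1")

```text
time: 6.25
tool_pos: [0.5774, -0.1096, 0.0362]
tcp_rot: [3.127, 0.304, 0.001]
force: [-2.0, 0.3, 3.9]
finger_gap: 0.275
grip_force: 60.1
```

Landed, with 4 N upward. I release, rise, and look back at the placing.

apply_moves(rows="0 0 0 0 0 0 0.6; 0 0 0 0 0 0 0; 0 0 0 0 0 0 0; 0 0 0 0 0 0 0; 0 0 0 0 0 0 0")

```text
time: 6.75
tool_pos: [0.577, -0.1096, 0.0352]
tcp_rot: [-3.127, -0.304, 0.0]
force: [-0.7, -0.0, -0.8]
finger_gap: 1.002
grip_force: 0.0
```

apply_moves(rows="0 0 0 0 0 -20 0; 0 0 0 0 0 -60 0; 0 0 0 0 0 -105 0; 0 0 0 0 0 -150 0; 0 0 0 0 0 -190 0")

```text
time: 7.25
tool_pos: [0.5771, -0.1096, 0.2278]
tcp_rot: [3.126, 0.304, 0.002]
force: [0.9, -0.2, 0.3]
finger_gap: 0.997
grip_force: 0.0
```

Run:
```python
from h import *
im,d,W,T=wrist("pics/w4.png");print(T[:3,3])
hsv=cv2.cvtColor(im,cv2.COLOR_BGR2HSV).astype(int)
br=(d>0)&(hsv[...,0]<17)&(hsv[...,1]>120)
for n,c in(("loose",(.575,-.111)),("fixed",(.553,.0015))):
    q=W[br&(np.hypot(W[...,0]-c[0],W[...,1]-c[1])<.07)&(W[...,2]>.082)&(W[...,2]<.095)];r=cv2.minAreaRect(q[:,:2].astype(np.float32)*1000);print(n,len(q),r,np.percentile(q[:,2],[2,98]))
q=W[(d>0)&(W[...,2]>.012)&(W[...,2]<.023)&(np.hypot(W[...,0]-.564,W[...,1]+.057)<.12)]
print(cv2.minAreaRect(q[:,:2].astype(np.float32)*1000))
print(env.get_state()["joint_pos"].round(3))
```

```text
[ 0.5771486  -0.10957857  0.22782676]
loose 1660 ((575.0037231445312, -109.44807434082031), (99.49909210205078, 23.850238800048828), 11.017867088317871) [0.08273943 0.08891385]
fixed 1725 ((552.9555053710938, 1.949148178100586), (99.40068054199219, 25.120798110961914), 11.327699661254883) [0.08235722 0.08904906]
((563.9730834960938, -56.96980285644531), (120.84541320800781, 160.51959228515625), 10.903680801391602)
[-0.279 -0.017  1.788 -0.     1.356  1.098]
```

View pics/w4.png

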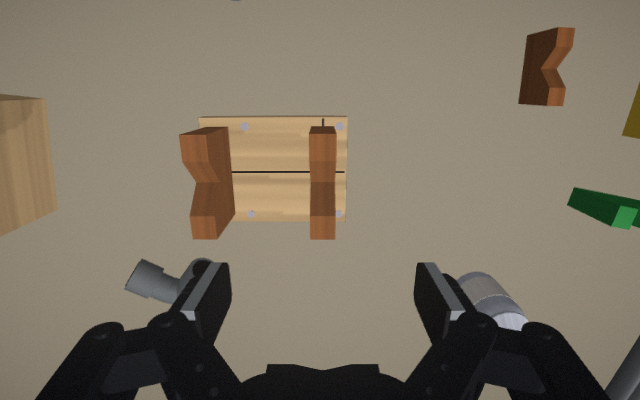

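The view shows the loose rest at (323,182) upright and parallel to the fixed one at (210,182), with the line running between the notches. Their spacing measures 113.6 mm against 114. Next is the pipe.

```bash
cat >> h.py <<'E'
def tilted(yawdeg,tilt):
    "tool down with y axis at yaw, then tilted so z leans toward x axis by tilt deg"
    return down(yawdeg)@R.from_euler("y",tilt,degrees=True).as_matrix()
E
python3 - <<'E'
from h import *
Rm=tilted(2.8,45);print(Rm.round(2))
g=np.array([.559,.305,.1265]);p=g+(.019-.12)*Rm[:,2];print(p)
plan(tool(env.get_state()),p,Rm,3)
E
```

```text
[[-0.03  1.   -0.03]
 [ 0.71  0.05  0.71]
 [ 0.71  0.   -0.71]]
[0.56248874 0.23366748 0.19791778]
0.038 0.043 -0.089 3 -23 2 G; 0.076 0.085 -0.179 6 -46 5 G; 0.114 0.128 -0.268 10 -68 7 G; 0.152 0.171 -0.357 13 -91 10 G; 0.190 0.213 -0.447 16 -114 12 G
0.038 0.043 -0.089 12 -18 8 G; 0.076 0.085 -0.179 23 -37 16 G; 0.114 0.128 -0.268 34 -55 24 G; 0.152 0.171 -0.357 46 -74 32 G; 0.190 0.213 -0.447 57 -92 40 G
0.038 0.043 -0.089 16 -10 14 G; 0.076 0.085 -0.179 31 -20 28 G; 0.114 0.128 -0.268 47 -30 41 G; 0.152 0.171 -0.357 62 -40 55 G; 0.190 0.213 -0.447 78 -50 69 G
```

apply_moves(rows="0.04 0.04 -0.09 3 -23 2 0; 0.08 0.08 -0.18 6 -46 5 0; 0.11 0.13 -0.27 10 -68 7 0; 0.15 0.17 -0.36 13 -91 10 0; 0.19 0.213 -0.447 16 -114 12 0")

```text
time: 7.8
tool_pos: [0.5705, 0.0064, 0.213]
tcp_rot: [-2.767, -0.928, -0.284]
force: [-0.4, -0.3, 0.1]
finger_gap: 1.002
grip_force: 0.0
```

apply_moves(rows="0.04 0.04 -0.09 12 -18 8 0; 0.08 0.08 -0.18 23 -37 16 0; 0.11 0.13 -0.27 34 -55 24 0; 0.15 0.17 -0.36 46 -74 32 0; 0.19 0.213 -0.447 57 -92 40 0")

```text
time: 8.3
tool_pos: [0.564, 0.1209, 0.2011]
tcp_rot: [-2.281, -1.423, -0.518]
force: [-0.3, 0.5, -0.2]
finger_gap: 1.003
grip_force: 0.0
```

apply_moves(rows="0.04 0.04 -0.09 16 -10 14 0; 0.08 0.08 -0.18 31 -20 28 0; 0.11 0.13 -0.27 47 -30 41 0; 0.15 0.17 -0.36 62 -40 55 0; 0.19 0.213 -0.447 78 -50 69 0")

```text
time: 8.8
tool_pos: [0.558, 0.2354, 0.1884]
tcp_rot: [-1.705, -1.788, -0.699]
force: [0.6, 0.1, 0.3]
finger_gap: 1.003
grip_force: 0.0
```

apply_moves(rows="0 0 0 0 0 0 0; 0 0 0 0 0 0 0")

```text
time: 9.0
tool_pos: [0.5581, 0.2345, 0.1882]
tcp_rot: [-1.711, -1.785, -0.696]
force: [-0.5, 0.4, -0.5]
finger_gap: 0.995
grip_force: 0.0
```

Run:
```python
from h import *
from scipy.optimize import least_squares
im,d,W,T=wrist("pics/w5.png");print(T.round(4),env.get_state()["joint_pos"].round(3))
hsv=cv2.cvtColor(im,cv2.COLOR_BGR2HSV).astype(int)
m=(d>.12)&(hsv[...,1]<70)&(W[...,2]>.1)&(W[...,2]<.21)&(np.hypot(W[...,0]-.558,W[...,1]-.315)<.05)
q=W[m]
def f(p):
    u=np.array([p[2],p[3],1]);u/=np.linalg.norm(u)
    return np.linalg.norm(np.cross(q-[p[0],p[1],.13],u),axis=1)-.016
p=least_squares(f,[.559,.307,0,.57],loss="soft_l1",f_scale=.002).x
u=np.array([p[2],p[3],1]);u/=np.linalg.norm(u);t=(q-[p[0],p[1],.13])@u;tip=np.array([p[0],p[1],.13])+u*np.percentile(t,99.5)
print(len(q),p[:2].round(4),u.round(3),np.degrees(np.arctan2(u[1],u[0])).round(1),tip.round(4),np.sqrt((f(p)**2).mean()).round(4))
```

```text
[[-0.0238  0.9987 -0.0443  0.5581]
 [ 0.705   0.0482  0.7076  0.2345]
 [ 0.7088 -0.0144 -0.7052  0.1882]
 [ 0.      0.      0.      1.    ]] [-0.025  0.062  1.934  0.814  1.333 -0.347]
6688 [0.5584 0.3085] [-0.028  0.495  0.869] 93.3 [0.5564 0.3436 0.1917] 0.0008
```

View pics/w5.png

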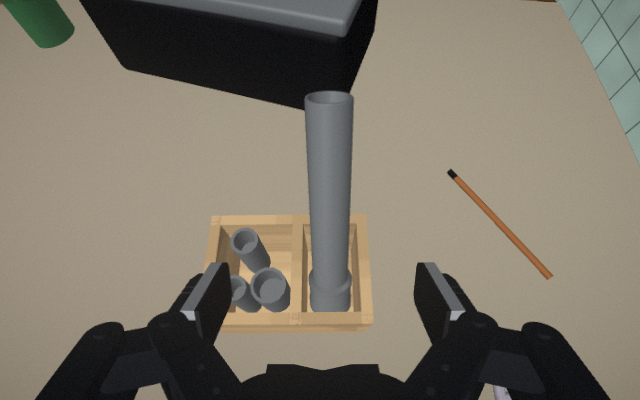

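The pipe shows at (330,190), centred between the open fingers. I move in on s = 125 mm.

Run:
```python
from h import *
Rm=tilted(3.2,45)
g=np.array([.5585,.3065,.1265]);p=g+.019*Rm[:,2];print(p)
plan(tool(env.get_state()),p,Rm,1)
```

```text
[0.55775004 0.31991408 0.11306497]
-0.001 -0.001 -0.003 1 1 23 G; -0.002 -0.001 -0.006 3 2 46 G; -0.002 -0.002 -0.009 4 3 68 G; -0.003 -0.002 -0.012 5 4 91 G; -0.004 -0.003 -0.015 7 4 114 G
```

apply_moves(rows="0 0 -0.003 2 1 30 0; 0 0 -0.006 4 2 60 0; 0 0 -0.009 5 3 85 0; 0 0 -0.012 6 4 105 0; 0 0 -0.015 7 4 114 0")

```text
time: 9.55
tool_pos: [0.5565, 0.3207, 0.1125]
tcp_rot: [-1.699, -1.8, -0.703]
force: [-0.8, -0.4, -0.6]
finger_gap: 1.001
grip_force: 0.0
```

apply_moves(rows="0 0 0 0 0 0 0.2; 0 0 0 0 0 0 0.4; 0 0 0 0 0 0 0.6; 0 0 0 0 0 0 1; 0 0 0 0 0 0 1")

```text
time: 10.05
tool_pos: [0.5579, 0.3201, 0.1145]
tcp_rot: [-1.698, -1.801, -0.707]
force: [0.4, -1.7, 1.1]
finger_gap: 0.356
grip_force: 59.0
```

apply_moves(rows="0 0 0 0 0 0 1; 0 0 0 0 0 0 1")

```text
time: 10.25
tool_pos: [0.5578, 0.3204, 0.1143]
tcp_rot: [-1.698, -1.801, -0.707]
force: [0.9, -2.8, 3.8]
finger_gap: 0.356
grip_force: 59.1
```

Gripped. I lift straight up out of the bay and then check the hold.

apply_moves(rows="0 0 0 7 0 -7 1; 0 0 0 21 0 -21 1; 0 0 0 42 0 -42 1; 0 0 0 65 0 -65 1; 0 0 0 92 0 -92 1")

```text
time: 10.75
tool_pos: [0.5564, 0.3201, 0.2448]
tcp_rot: [-1.698, -1.8, -0.702]
force: [0.1, 0.9, -1.0]
finger_gap: 0.357
grip_force: 59.3
```

apply_moves(rows="0 0 0 0 0 0 1; 0 0 0 0 0 0 1; 0 0 0 0 0 0 1")

```text
time: 11.05
tool_pos: [0.5565, 0.32, 0.2425]
tcp_rot: [-1.698, -1.8, -0.702]
force: [-0.1, -0.6, -1.3]
finger_gap: 0.354
grip_force: 59.3
```

Run:
```python
from h import *
from scipy.optimize import least_squares
im,d,W,T=wrist("pics/w6.png");print(T.round(4),env.get_state()["joint_pos"].round(3))
hsv=cv2.cvtColor(im,cv2.COLOR_BGR2HSV).astype(int)
Q=(W-T[:3,3])@T[:3,:3]
m=(d>.05)&(hsv[...,1]<70)&(np.abs(Q[...,1])<.03)&(Q[...,2]<.01)&(Q[...,2]>-.09)&(Q[...,0]>.02)&(Q[...,0]<.12)
q=Q[m]
def f(p):
    u=np.array([1,p[2],p[3]]);u/=np.linalg.norm(u)
    return np.linalg.norm(np.cross(q-[0,p[0],p[1]],u),axis=1)-.016
p=least_squares(f,[0,-.019,0,-.27],loss="soft_l1",f_scale=.002).x
u=np.array([1,p[2],p[3]]);u/=np.linalg.norm(u);t=(q-[0,p[0],p[1]])@u;tip=np.array([0,p[0],p[1]])+u*np.percentile(t,99.5)
print(len(q),p.round(4),"u",u.round(3),"tip",tip.round(4),np.sqrt((f(p)**2).mean()).round(4))
print("world u",(T[:3,:3]@u).round(3),"tip",(T[:3,:3]@tip+T[:3,3]).round(4))
```

```text
[[-0.0393  0.9982 -0.0454  0.5565]
 [ 0.7039  0.0599  0.7078  0.32  ]
 [ 0.7092 -0.0041 -0.705   0.2425]
 [ 0.      0.      0.      1.    ]] [ 0.124  0.031  1.871  0.826  1.299 -0.192]
13868 [-0.0006 -0.0171 -0.0014 -0.2872] u [ 0.961 -0.001 -0.276] tip [ 0.0718 -0.0007 -0.0377] 0.0009
world u [-0.027  0.481  0.876] tip [0.5547 0.3437 0.32  ]
```

View pics/w6.png

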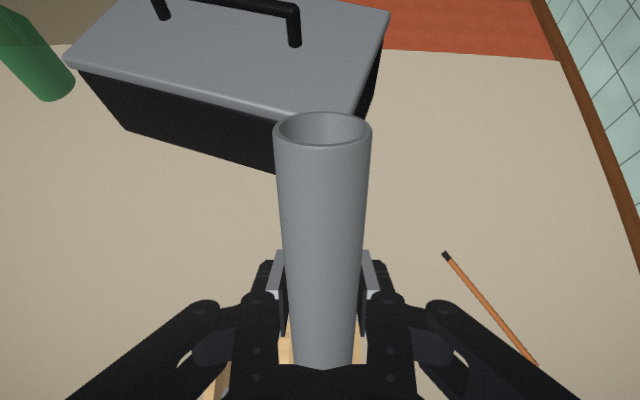

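The pipe is held firmly, with its plain end at (322,128). Its axis in the tool frame is fitted to 0.9 mm rms. I plan the hover above the notches.

```bash
cat > goal.py <<'E'
from h import *
uj=np.array([-np.sin(np.radians(11.1)),np.cos(np.radians(11.1)),0])
def goal(u,tip,z,yj=.082):
    th=np.degrees(np.arctan2(u[2],u[0]));Rm=tilted(11.1,th)
    Rm=R.align_vectors([uj],[Rm@u])[0].as_matrix()@Rm
    tw=np.array([.564,-.0572,z])+yj*uj
    return tw-Rm@tip,Rm
E
python3 - <<'E'
from goal import *
u=np.array([.961,-.001,-.276]);u/=np.linalg.norm(u)
p,Rm=goal(u,np.array([.0718,-.0007,-.0377]),.155);print(p,Rm.round(3),(Rm@u).round(3))
plan(tool(env.get_state()),p,Rm,3)
E
```

```text
[ 0.56411181 -0.05454653  0.13858461] [[-0.184  0.981  0.053]
 [ 0.943  0.192 -0.271]
 [-0.276 -0.    -0.961]] [-0.193  0.981 -0.   ]
0.002 -0.071 -0.009 -22 -1 -13 G; 0.004 -0.142 -0.018 -45 -2 -26 G; 0.006 -0.213 -0.027 -67 -3 -38 G; 0.008 -0.284 -0.036 -90 -4 -51 G; 0.010 -0.356 -0.045 -112 -5 -64 G
0.002 -0.071 -0.009 -26 -2 -4 G; 0.004 -0.142 -0.018 -51 -4 -8 G; 0.006 -0.213 -0.027 -76 -6 -13 G; 0.008 -0.284 -0.036 -102 -8 -17 G; 0.010 -0.356 -0.045 -127 -11 -21 G
0.002 -0.071 -0.009 -25 -3 5 G; 0.004 -0.142 -0.018 -50 -7 10 G; 0.006 -0.213 -0.027 -76 -10 15 G; 0.008 -0.284 -0.036 -101 -13 20 G; 0.010 -0.356 -0.045 -126 -16 25 G
```

apply_moves(rows="0 -0.07 -0.01 -22 -1 -13 1; 0 -0.14 -0.02 -45 -2 -26 1; 0.01 -0.21 -0.03 -67 -3 -38 1; 0.01 -0.28 -0.04 -90 -4 -51 1; 0.01 -0.356 -0.045 -112 -5 -64 1")

```text
time: 11.6
tool_pos: [0.5588, 0.1944, 0.2068]
tcp_rot: [-1.874, -2.08, -0.422]
force: [-0.5, 0.1, -2.0]
finger_gap: 0.358
grip_force: 59.3
```

apply_moves(rows="0 -0.07 -0.01 -26 -2 -4 1; 0 -0.14 -0.02 -51 -4 -8 1; 0.01 -0.21 -0.03 -76 -6 -13 1; 0.01 -0.28 -0.04 -102 -8 -17 1; 0.01 -0.356 -0.045 -127 -11 -21 1")

```text
time: 12.1
tool_pos: [0.5611, 0.07, 0.1728]
tcp_rot: [-2.02, -2.343, -0.091]
force: [0.3, 0.7, 0.2]
finger_gap: 0.356
grip_force: 59.3
```

apply_moves(rows="0 -0.07 -0.01 -25 -3 5 1; 0 -0.14 -0.02 -50 -7 10 1; 0.01 -0.21 -0.03 -76 -10 15 1; 0.01 -0.28 -0.04 -101 -13 20 1; 0.01 -0.356 -0.045 -126 -16 25 1")

```text
time: 12.6
tool_pos: [0.5639, -0.0543, 0.1381]
tcp_rot: [1.854, 2.247, -0.264]
force: [-0.2, -0.5, 0.2]
finger_gap: 0.354
grip_force: 59.3
```

apply_moves(rows="0 0 0 0 0 0 1; 0 0 0 0 0 0 1; 0 0 0 0 0 0 1; 0 0 0 0 0 0 1")

```text
time: 13.0
tool_pos: [0.5653, -0.053, 0.1406]
tcp_rot: [1.854, 2.246, -0.257]
force: [0.4, -0.2, -1.0]
finger_gap: 0.351
grip_force: 59.4
```

Run:
```python
from goal import *
from scipy.optimize import least_squares
im,d,W,T=wrist("pics/w7.png");print(T.round(4),env.get_state()["joint_pos"].round(3))
hsv=cv2.cvtColor(im,cv2.COLOR_BGR2HSV).astype(int)
Q=(W-T[:3,3])@T[:3,:3]
q=Q[(d>.05)&(hsv[...,1]<70)&(np.abs(Q[...,1])<.03)&(Q[...,2]<.01)&(Q[...,2]>-.09)&(Q[...,0]>.02)&(Q[...,0]<.12)]
def f(p):
    u=np.array([1,p[2],p[3]]);u/=np.linalg.norm(u)
    return np.linalg.norm(np.cross(q-[0,p[0],p[1]],u),axis=1)-.016
p=least_squares(f,[0,-.019,0,-.27],loss="soft_l1",f_scale=.002).x
u=np.array([1,p[2],p[3]]);u/=np.linalg.norm(u);t=(q-[0,p[0],p[1]])@u;tip=np.array([0,p[0],p[1]])+u*np.percentile(t,99.5)
print(len(q),"u",u.round(3),"tip",tip.round(4),np.sqrt((f(p)**2).mean()).round(4))
print("world u",(T[:3,:3]@u).round(3),"tip",(T[:3,:3]@tip+T[:3,3]).round(4))
g,Rm=goal(u,tip,.088);plan(T,g,Rm,1)
# side/scene view check
for n in("side","scene"):
    im,d=env.snapshot(n);W=cloud(n,d);h=cv2.cvtColor(im,cv2.COLOR_BGR2HSV).astype(int)
    L=(W-[.564,-.0572,0])@np.array([[np.cos(np.radians(11.1)),np.sin(np.radians(11.1)),0],uj,[0,0,1]]).T
    q=L[(d>0)&(h[...,1]<60)&(np.abs(L[...,0])<.03)&(np.abs(L[...,1])<.14)&(L[...,2]>.13)&(L[...,2]<.19)&(np.abs(L[...,1]-.005)>.05)]
    print(n,len(q),"y ends",np.percentile(q[:,1],[1,99]).round(3))
    for lo,hi in((-.07,-.045),(.05,.08)):
        k=q[(q[:,1]>lo)&(q[:,1]<hi)];print(len(k),"x range",np.percentile(k[:,0],[2,98]).round(4),"ztop",np.percentile(k[:,2],98).round(4))
    cv2.imwrite(f"pics/{n}7.png",cv2.resize(im[150:290,240:400],None,fx=4,fy=4))
```

```text
[[-0.182   0.9817  0.0559  0.5653]
 [ 0.9437  0.1904 -0.2706 -0.053 ]
 [-0.2762  0.0035 -0.9611  0.1406]
 [ 0.      0.      0.      1.    ]] [-0.058 -0.009  1.966 -0.3    1.128 -0.128]
13862 u [ 0.961 -0.001 -0.277] tip [ 0.0724 -0.0006 -0.0383] 0.0009
world u [-0.191  0.982  0.001] tip [0.5494 0.0256 0.1574]
0.001 -0.000 -0.000 3 -0 13 G; 0.001 -0.000 -0.001 7 -1 27 G; 0.002 -0.001 -0.001 10 -1 40 G; 0.002 -0.001 -0.002 14 -1 54 G; 0.003 -0.001 -0.002 17 -2 67 G
side 301 y ends [-0.117  0.081]
79 x range [-0.0171  0.0078] ztop 0.1767
12 x range [-0.0185  0.0039] ztop 0.1734
scene 588 y ends [-0.114  0.082]
122 x range [-0.005   0.0185] ztop 0.1766
159 x range [-0.0122  0.0183] ztop 0.1738
```

Both fixed cameras agree with the wrist fit: pipe along the board's middle line, ends at about -117 and +82 mm. I lower gently.

apply_moves(rows="0 0 0 5 0 20 1; 0 0 0 10 -1 40 1; 0 0 0 14 -1 55 1; 0 0 0 16 -2 63 1; 0 0 0 17 -2 67 1")

```text
time: 13.65
tool_pos: [0.563, -0.056, 0.07]
tcp_rot: [1.854, 2.247, -0.26]
force: [-0.2, 0.1, -0.7]
finger_gap: 0.36
grip_force: 59.4
```

apply_moves(rows="0 0 0 0 0 0 1; 0 0 0 0 0 0 1; 0 0 0 0 0 0 1")

```text
time: 13.95
tool_pos: [0.5643, -0.056, 0.0721]
tcp_rot: [1.853, 2.245, -0.257]
force: [0.5, 0.8, -0.5]
finger_gap: 0.358
grip_force: 59.4
```

apply_moves(rows="0 0 0 0.3 0 1 1; 0 0 0 0.6 0 2 1; 0 0 0 0.8 0 3 1; 0 0 0 0.8 0 3 1; 0 0 0 0.8 0 3 1")

```text
time: 14.45
tool_pos: [0.5639, -0.0561, 0.0682]
tcp_rot: [1.853, 2.246, -0.258]
force: [1.0, -0.2, -0.3]
finger_gap: 0.355
grip_force: 59.5
```

apply_moves(rows="0 0 0 0.2 0 0.7 1; 0 0 0 0.3 0 1.3 1; 0 0 0 0.3 0 1.3 1; 0 0 0 0.3 0 1.3 1")

```text
time: 14.85
tool_pos: [0.5644, -0.0562, 0.0672]
tcp_rot: [1.853, 2.245, -0.257]
force: [2.3, 0.4, 2.9]
finger_gap: 0.354
grip_force: 59.9
```

apply_moves(rows="0 0 0 0.1 0 0.4 1; 0 0 0 0.2 0 0.8 1; 0 0 0 0.2 0 0.8 1")

```text
time: 15.15
tool_pos: [0.5647, -0.0562, 0.0668]
tcp_rot: [1.853, 2.245, -0.257]
force: [2.8, 1.3, 5.3]
finger_gap: 0.354
grip_force: 60.2
```

Run:
```python
from goal import *
s=env.get_state();print(s["force"],s["wrist_torque"]);T=tool(s)
u=np.array([.961,-.001,-.277]);print((T[:3,:3]@u).round(4),(T[:3,:3]@[.0724,-.0006,-.0383]+T[:3,3]).round(4))
```

```text
[2.75457137 1.27111365 5.33050671] [ 0.28058973 -0.26658895  0.01128139]
[-1.914e-01  9.816e-01 -5.000e-04] [0.5487 0.0224 0.0835]
```

Bedded with about 6 N. I release in steps, then withdraw along the fingers.

apply_moves(rows="0 0 0 0 0 0 0.6; 0 0 0 0 0 0 0.5; 0 0 0 0 0 0 0.3; 0 0 0 0 0 0 0; 0 0 0 0 0 0 0")

```text
time: 15.65
tool_pos: [0.563, -0.0562, 0.0651]
tcp_rot: [1.854, 2.247, -0.26]
force: [-0.0, -1.2, 0.4]
finger_gap: 0.978
grip_force: 0.0
```

apply_moves(rows="0 0 0 0 0 0 0; 0 0 0 0 0 -8 0; 0 0 0 0 0 -30 0; 0 0 0 0 0 -65 0; 0 0 0 0 0 -100 0")

```text
time: 16.15
tool_pos: [0.5575, -0.0287, 0.1628]
tcp_rot: [1.854, 2.247, -0.26]
force: [0.2, -0.7, 0.3]
finger_gap: 1.001
grip_force: 0.0
```

apply_moves(rows="0 0 0 0 0 -40 0; 0 0 0 0 0 -80 0; 0 0 0 0 0 -100 0; 0 0 0 0 0 -100 0")

```text
time: 16.55
tool_pos: [0.5545, -0.0012, 0.2632]
tcp_rot: [1.85, 2.242, -0.25]
force: [0.2, 0.8, -0.1]
finger_gap: 1.001
grip_force: 0.0
```

Run:
```python
from goal import *
ux=np.array([np.cos(np.radians(11.1)),np.sin(np.radians(11.1)),0])
def rep(n,im,d,W):
    h=cv2.cvtColor(im,cv2.COLOR_BGR2HSV).astype(int)
    L=(W-[.564,-.0572,0])@np.array([ux,uj,[0,0,1]]).T
    q=L[(d>0)&(h[...,1]<60)&(np.abs(L[...,0])<.03)&(np.abs(L[...,1])<.14)&(L[...,2]>.06)&(L[...,2]<.12)]
    print(n,len(q),"y ends",np.percentile(q[:,1],[.5,99.5]).round(3))
    for lo,hi in((-.115,-.085),(-.04,-.01),(.01,.04),(.05,.08)):
        k=q[(q[:,1]>lo)&(q[:,1]<hi)]
        if len(k)>5:t=k[k[:,2]>np.percentile(k[:,2],70)];print("  x at top",t[:,0].mean().round(4),"ztop",np.percentile(k[:,2],97).round(4))
    b=L[(d>0)&(h[...,0]<17)&(h[...,1]>120)&(np.abs(L[...,0])<.07)&(np.abs(L[...,1]+.054)<.03)&(L[...,2]>.075)]
    print("  loose",cv2.minAreaRect(b[:,:2].astype(np.float32)*1000))
im,d,W,T=wrist("pics/w8.png");rep("wrist",im,d,W)
for n in("side","scene"):
    im,d=env.snapshot(n);rep(n,im,d,cloud(n,d))
    if n=="side":cv2.imwrite("pics/side8.png",cv2.resize(im[150:290,240:400],None,fx=4,fy=4))
print(env.get_state()["time"])
```

```text
wrist 5203 y ends [-0.117  0.081]
  x at top 0.0007 ztop 0.1043
  x at top 0.0005 ztop 0.1006
  x at top 0.0004 ztop 0.1007
  x at top 0.0002 ztop 0.1007
  loose ((0.127349853515625, -52.896461486816406), (99.35015869140625, 25.704721450805664), 0.07324939221143723)
side 583 y ends [-0.12   0.079]
  x at top -0.0029 ztop 0.1052
  x at top -0.0034 ztop 0.1012
  x at top -0.0034 ztop 0.1021
  x at top -0.0031 ztop 0.1011
  loose ((-2.1594619750976562, -62.81602478027344), (41.9959716796875, 104.01699829101562), 88.05297088623047)
scene 1003 y ends [-0.118  0.079]
  x at top 0.003 ztop 0.1049
  x at top 0.0028 ztop 0.1016
  x at top 0.002 ztop 0.1011
  x at top 0.0024 ztop 0.1012
  loose ((2.737041473388672, -53.22337341308594), (24.59459114074707, 100.0263671875), 89.91658782958984)
16.7
```

View pics/side8.png

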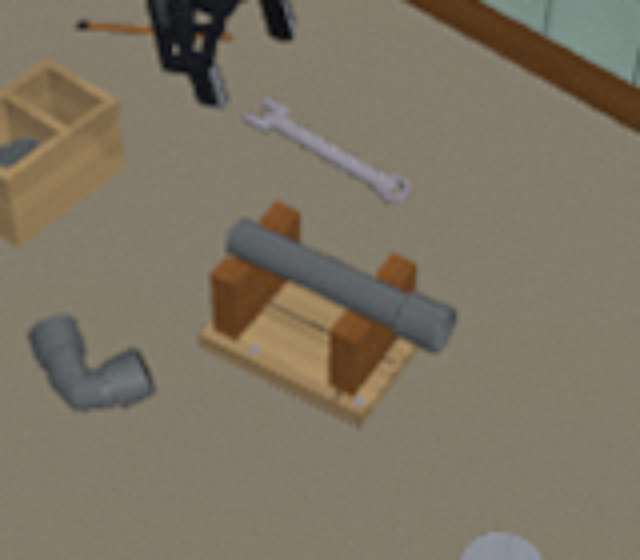

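The pipe lies in both notches, with its plain end at crop (240,235) through the screwed rest and its socket at (430,320) clear of the loose rest. The top of the barrel is level at 101 mm, as it should be. The loose rest is within about 1 mm of the cross. I hand in.

```bash
python3 -c "
from workcell import env
print(env.hand_in())"
```

```text
the job is handed in; nothing more can be done
None
```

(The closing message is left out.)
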